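# Hold the small bottle ready over the bottle warmer

## Task

The warmer is still heating up, so get the shortest of the three closed bottles ready for it: take it from the tray with a light grip that will not dent its thin wall, carry it over the hook rail to the round bottle warmer, and stop with it upright and centred over the well, its underside about a finger's breadth (1 cm) above the rim, touching nothing, so that it could be lowered straight in. Finish like that, still holding the bottle steady in the air; do not lower it in or let go, and do not knock the warmer, the hook rail with its scoop, or anything else standing on the shelf.

Things in the scene. Friction and masses are not known exactly. Their poses are not given: they have to be found in the camera images.
- bottle_short: shortest of three closed milky polypropylene bottles, on any of the tray's 3 places; loose, 0.1 to 0.21 kg. Round body 56 mm in diameter up to 78 mm, screw collar 53 mm in diameter at 81 to 94 mm, domed cap 48 mm in diameter narrowing to its top at 118 mm. Thin wall: a grip of 20 to 30 N holds it, over 45 N from either side dents it. Origin: centre of the underside; z up along the bottle
- bottle_medium: bystander: like the short bottle but taller, 56 mm in diameter, 155 mm high; loose on the tray. Origin: centre of the underside
- bottle_tall: bystander: the tallest bottle, 60 mm in diameter, 178 mm high; loose on the tray. Origin: centre of the underside
- tray: grey plastic drip tray, 220 by 220 mm, rim 11 mm high, inner floor 4 mm above the shelf, fixed. The three bottles stand on it in a triangle, centres at least 90 mm apart. It is on one side of the hook rail and the warmer on the other, either way round. Origin: centre of the underside
- warmer: round white bottle warmer, 128 mm in diameter, 100 mm high, open round well in its top, a flat panel with a round press button on the side of its own -x (reaching 78 mm from the axis, up to 77 mm high). Stands firm. Origin: centre of the underside
- well_mouth (a point): centre of the warmer's well at the height of its rim (100 mm above the shelf); z up. The well is 72 mm in diameter at the mouth, so a centred short bottle has 8 mm of room all round
- hook_rail: standing chrome hook rail between tray and warmer, fixed: a bar 10 mm thick along its own x, 320 mm long, 170 mm above the shelf (top of its small hooks 179 mm), on two posts 135 mm either side of its middle with round feet 56 mm across; a steel measuring scoop hangs from one hook. Origin: on the shelf below the middle of the bar
- scoop (a joint): swing of the steel measuring scoop on its hook about the rail's long axis (rad): 0 hanging still. It hangs 30 mm from the rail's middle towards its own +x, 42 mm wide, reaching down to 38 mm above the shelf
- brush_holder: bystander: green plastic bottle brush holder, 86 mm in diameter at its rim, 100 mm high, with a white bottle brush standing in it to 247 mm; loose. Origin: centre of the underside
- egg_cup: bystander: empty white ceramic egg cup, 48 mm in diameter and 48 mm high; loose. Origin: centre of the underside
- timer: bystander: white kitchen timer with a steel dial, 36 by 66 by 60 mm high; loose. Origin: centre of the underside
- formula_tin: bystander: steel tin with a paper band and a white lid, 99 mm in diameter, 129 mm high; loose. Origin: centre of the underside
There are look-alikes about, which are no part of the job. Leave any red look-alike of the bottle_short alone.

How it is judged:
By the outcome, as a careful person would: the job done as asked, in the order asked, and still so for the second after the job is handed in, while the arm keeps its last pose, push and grip.
It also fails if it takes over 45 s, if anything falls off the work surface, if the arm or the gripper's body presses on something with over 40 N, if the wrist force passes 120 N, or if a joint passes its speed limit or range.

## Robot

A 6-joint arm with a two-finger parallel gripper is mounted at the origin on the work surface. World frame = base frame: x ahead of the robot, y to its left, z up, the work surface at z = 0. Lengths are in mm, angles in rad, forces in N, time in s.
With the tool pointing down it reaches from about 350 to 975 mm from the base axis. Payload 7.1 kg.
Tool frame: the origin (TCP) lies on the mounting face of the last link; the fingertips stand 182 mm ahead of it and the grasp point (between the pads) lies 163 mm ahead of it (ctrl.tcp_to_tips is the distance from the TCP to the fingertips, in mm); z points along the fingers, y is the direction in which the jaws open and shut (so a half turn about z gives the same grasp; the last joint's range is limited). The gripper opens to 88 mm and grips with 3 to 60 N. Pads are 20 mm wide; open, the fingers measure 115 mm over their backs; the gripper's body (75 mm by 178 mm) begins 61 mm behind the grasp point.
Start: joints at [-1.357, 0.423, 1.63, -0, 1.089, -0.019], TCP at [144.209, -608.12, 404.675] pointing down, gripper open.
Joint ranges: [-3, 3], [-0.9, 2.11], [0.09, 2.58], [-1.31, 4.45], [0.11, 2.69], [-2.54, 2.54]. Speed limits (rad/s): [2.39, 2.39, 3.01, 3.14, 3.14, 3.14].

## Interface

Orientations are given as a rotation vector (axis times angle).
In Python, from workcell import ctrl gives the robot as it stands. The module is installed in compiled form; this text tells all that it offers.
- The arm moves only by the tool send_rows, never from a script. Its argument "commands" is a list of rows, each an object with "translation": the shift along the world's x, y, z normalised to -1 to 1, where 1 is 0.1 m, a list of three; "twist": the turn, a rotation vector about the world's x, y, z normalised to -1 to 1, where 1 is 0.5 rad, a list of three. A call has exactly 10 rows; each row is the pose to reach, as a shift and turn from the pose commanded when the call began; what a row does not reach only later rows make up. A row lasts 1/10 s, in which the tool goes at most 50 mm and 8.59 degrees, less where a joint would pass 70% of its speed; a pose out of reach is approached as far as the arm can. A call with a number of a shift or a turn outside -1 to 1 is refused whole. A call with a gripper value outside its range is refused whole. "grip" is the closure, from -1 (fully open) to 1 (shut), set as the call begins (left out, the last holds). The fingers move at their own pace and stop on an object; the grip force is fixed at half the most. Time passes only in rows, so rows that repeat a pose let the fingers close, or fill a call up. It gives the time, the measured TCP pose, the force and the opening at its end, in the units of the state.
- ctrl.get_obs(): the state, without advancing time (a new reading comes with each control period).
- ctrl.get_image(name): name is "scene" or "top" or "wrist"; returns a dict with "img" (400x640x3 uint8, red, green, blue), "intrinsics" (3x3 intrinsics, pixels), "cam_to_world" (4x4, takes a point from camera to world coordinates). Camera axes: x right, y down, z forward; pixel columns grow to the right and rows downward; lengths in mm; the calibration is good to about 2 mm. The wrist camera is an equidistant fisheye: a pixel r from the principal point sees the ray r / f radians off the axis. A picture is of the moment at which its call begins. There is no depth.
- ctrl.close_job(): hands the job in, once; it reports no verdict.
The state is a dict: "t": time; "qpos": joint angles; "qvel": joint speeds; "joint_torque": joint torques, N m; "ee_pos": TCP position; "orientation": TCP orientation; "ft_force": force on the tool from outside, world axes, zero at the start; "moment": the same for the moment, N m; "width": finger opening in mm.
Only numpy, scipy, OpenCV 4.12 (cv2) and the standard library are available. Lean on these libraries where they do the work, as an engineer would, in place of code of your own. Each camera call takes 0.05 s, during which the arm holds its last target. There are 200 camera calls.

## Working session

There is one attempt and no reset: what is moved stays moved. The work goes in short steps, Python scripts to look and compute and a tool call to move; the robot and the scene stay as the last step left them, time stands still between calls to the robot, and variables do not carry over. Pictures are saved under pics/ and viewed, about 8 in all and at most 12, crops included, and the job is handed in when it is done.

Besides the shell and the picture viewer there is one more tool, called as name(argument=value, ...) on one line, values as JSON. send_rows: Moves the arm, as the interface text tells. Its arguments: {"type":"object","properties":{"commands":{"type":"array","items":{"type":"object","properties":{"translation":{"type":"array","items":{"type":"number"}},"twist":{"type":"array","items":{"type":"number"}}}}},"grip":{"type":"number"}},"required":["commands"]}

```bash
mkdir -p pics; cat > h.py <<'E'
import numpy as np, cv2, pickle
from workcell import ctrl
def grab(n,tag):
    d=ctrl.get_image(n); cv2.imwrite(f'pics/{tag}.png',d['img'][:,:,::-1]); pickle.dump(d,open(f'pics/{tag}.pkl','wb')); return d
def load(tag): return pickle.load(open(f'pics/{tag}.pkl','rb'))
def ray(d,u,v,fish=False):
    K=np.array(d['intrinsics']);T=np.array(d['cam_to_world'])
    x=(u-K[0,2])/K[0,0];y=(v-K[1,2])/K[1,1]
    if fish:
        r=np.hypot(x,y); c=np.array([np.sin(r)*x/max(r,1e-9),np.sin(r)*y/max(r,1e-9),np.cos(r)])
    else: c=np.array([x,y,1.])
    return T[:3,3],T[:3,:3]@c
def onz(d,u,v,z,fish=False):
    o,r=ray(d,u,v,fish); return o+r*(z-o[2])/r[2]
def proj(d,p):
    K=np.array(d['intrinsics']);T=np.array(d['cam_to_world'])
    c=T[:3,:3].T@(np.array(p,float)-T[:3,3]); return (K@(c/c[2]))[:2]
E
python3 - <<'E'
from h import *
a=grab('top','top0');b=grab('scene','scene0')
for d in(a,b): print(np.round(d['cam_to_world'],3),d['intrinsics'])
im=np.vstack([a['img'],b['img']])[:,:,::-1]
print(ctrl.get_obs())
E
```

```text
[[ 4.300000e-02 -9.790000e-01  2.010000e-01  2.435710e+02]
 [-9.990000e-01 -4.100000e-02  1.300000e-02 -1.252400e+01]
 [-4.000000e-03 -2.010000e-01 -9.790000e-01  1.704072e+03]
 [ 0.000000e+00  0.000000e+00  0.000000e+00  1.000000e+00]] [[475.71908031   0.         319.4975059 ]
 [  0.         475.71908031 194.97329905]
 [  0.           0.           1.        ]]
[[-1.800000e-02  7.700000e-01 -6.370000e-01  1.530354e+03]
 [ 1.000000e+00  2.000000e-03 -2.600000e-02  2.593800e+01]
 [-1.900000e-02 -6.370000e-01 -7.700000e-01  1.319004e+03]
 [ 0.000000e+00  0.000000e+00  0.000000e+00  1.000000e+00]] [[513.18205649   0.         310.2957687 ]
 [  0.         513.18205649 194.71823241]
 [  0.           0.           1.        ]]
{'t': 0.1, 'qpos': array([-1.35697445e+00,  4.23787419e-01,  1.63059250e+00, -7.05828538e-06,
        1.08860505e+00, -1.90113751e-02]), 'qvel': array([-0.00011317, -0.00188737,  0.00036427,  0.00084159, -0.0009518 ,
       -0.00050641]), 'joint_torque': array([ 5.43170027e-04, -5.45608842e+01, -2.74324751e+01,  6.46313536e-02,
        1.87857659e-02, -2.72817391e-05]), 'ee_pos': array([ 144.17504511, -607.89261989,  403.97317558]), 'orientation': array([-3.11895160e+00, -3.64752281e-01,  2.22368814e-04]), 'ft_force': array([-0.02243586, -0.43405494, -0.17871552]), 'moment': array([ 0.01254409, -0.02893014, -0.01660825]), 'width': 87.51033008530169}
```

View pics/top0.png

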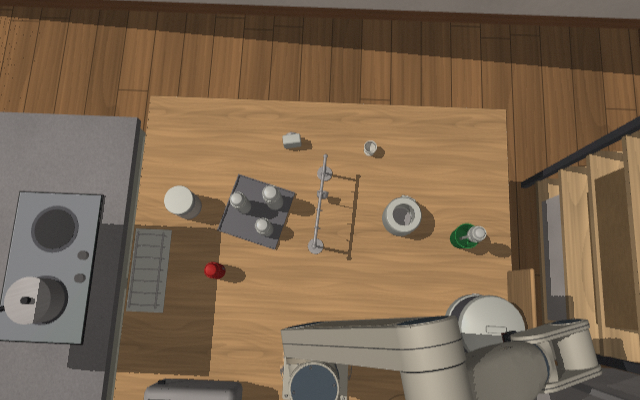

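View pics/scene0.png

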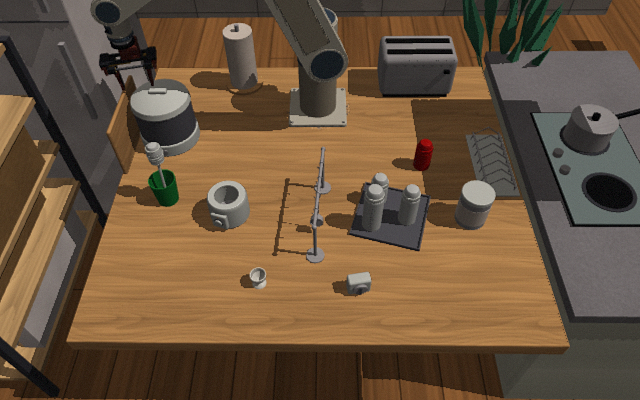

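Top view: three tray bottles are at (238,200), (270,194) and (263,226), with the red look-alike at (214,270). The rail runs (325,155)–(316,247), and the warmer is at (403,216). In the scene view the bottles are at (375,205), (410,205) and (380,187). The candidate for the short one is top (263,226) / scene (380,187). I'll check that in a close crop.

```bash
python3 - <<'E'
from h import *
a=load('top0');b=load('scene0')
A=cv2.resize(a['img'][150:280,200:440],None,fx=3.2,fy=3.2,interpolation=cv2.INTER_CUBIC)[:,:,::-1]
B=cv2.resize(b['img'][130:270,200:440],None,fx=3.2,fy=3.2,interpolation=cv2.INTER_CUBIC)[:,:,::-1]
cv2.imwrite('pics/cA.png',A);cv2.imwrite('pics/cB.png',B)
E
```

```text
(no output)
```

View pics/cA.png

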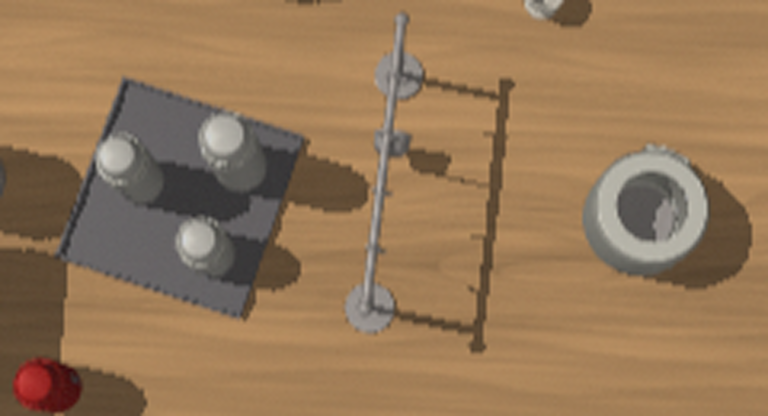

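View pics/cB.png

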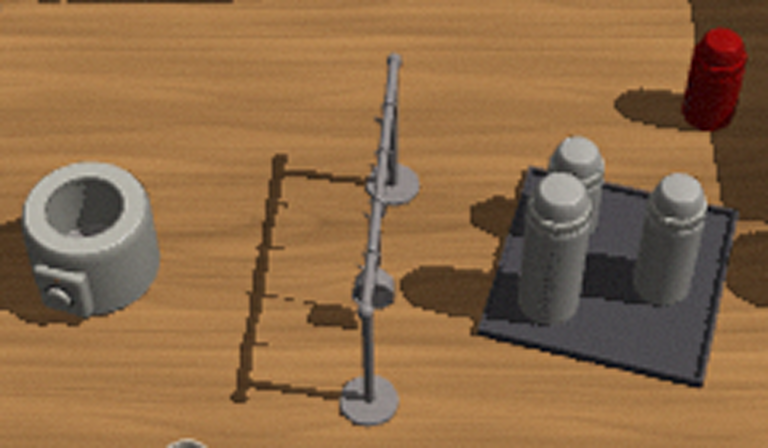

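```bash
cat > m.py <<'E'
from h import *
from scipy.optimize import least_squares
a=load('top0');b=load('scene0')
A=lambda u,v:(200+(u+.5)/3.2-.5,150+(v+.5)/3.2-.5)
B=lambda u,v:(200+(u+.5)/3.2-.5,130+(v+.5)/3.2-.5)
def tri(p,q):
    f=lambda X:np.r_[proj(a,X)-p,proj(b,X)-q]
    s=least_squares(f,[500,0,100]);return s.x.round(1),s.fun.round(1)
for n,p,q in[('short cap',(199,239),(578,155)),('tall?',(223,133),(564,188)),('med',(118,155),(681,190)),
 ('warmer well',(652,208),(87,206)),('rail +end',(402,17),(367,308)),('rail -end',(369,306),(393,60)),('red',(33,380),(723,42))]:
    print(n,*tri(A(*p),B(*q)), onz(a,*A(*p),110).round(1))
print('short z~116',onz(a,*A(199,239),114),'well z100',onz(a,*A(652,208),100),onz(b,*B(87,206),100))
# warmer rim ellipse fit, top: bright mask
im=a['img'];h=im.astype(int)
m=((h.min(2)>150)).astype(np.uint8);m[:, :375]=0;m[:,435:]=0;m[:190]=0;m[245:]=0
c=max(cv2.findContours(m,0,1)[0],key=cv2.contourArea);e=cv2.fitEllipse(c);print(e,onz(a,*e[0],100))
for n,p in[('foot+',(400,76)),('foot-',(370,308))]: print(n,onz(a,*A(*p),3).round(1))
for n,p in[('bar+',(402,17)),('bar-',(369,306))]: print(n,onz(a,*A(*p),170).round(1))
for p in[(125,78),(304,138),(242,317),(60,256)]: print('tray',onz(a,*A(*p),11).round(1))
E
python3 m.py
```

```text
short cap [461.6 200.9 109.2] [-0.7 -0.1 -0.6  0. ] [461.4 198.5 110. ]
tall? [562.6 175.1 178.2] [-0.9 -0.1 -0.8  0.1] [576.7 180.5 110. ]
med [540.7 286.8 149.6] [-0.9 -0.1 -0.8  0.1] [548.  291.1 110. ]
warmer well [ 516.7 -278.    96.6] [-0.9  0.1 -0.8 -0. ] [ 514.8 -278.9  110. ]
rail +end [694.8  -2.4 174. ] [-1.1 -0.  -0.9  0. ] [713.8  -5.8 110. ]
rail -end [392.4  18.3 171.2] [-1.1 -0.  -1.   0. ] [398.4  15.9 110. ]
red [307.  361.7 111.1] [-0.4 -0.  -0.4  0. ] [306.9 360.7 110. ]
short z~116 [460.85035312 197.97760113 114.        ] well z100 [ 516.53457627 -280.59472246  100.        ] [ 519.71840247 -274.49751595  100.        ]
((403.1217346191406, 214.33250427246094), (31.759933471679688, 33.34252166748047), 107.7569580078125) [ 517.61214135 -279.61721125  100.        ]
foot+ [674.7  -5.9   3. ]
foot- [406.6  16.6   3. ]
bar+ [696.1  -6.1 170. ]
bar- [392.6  14.9 170. ]
tray [657.1 309.   11. ]
tray [595.5 100.1  11. ]
tray [389.8 158.   11. ]
tray [449.2 365.9  11. ]
```

Crop check: the tray bottle nearest the base, at top (262,225), has its cap top triangulated at about 110–120 mm. The other two come out at 150 and 178 mm, so this is the short one. The red one at (307,362) is ignored. The current jaw axis is about 103°, which already clears both neighbours, so I don't need to turn it.

send_rows(commands=[{"translation":[0.06,0.02,0.08]},{"translation":[0.12,0.04,0.16]},{"translation":[0.18,0.06,0.24]},{"translation":[0.24,0.08,0.32]},{"translation":[0.3,0.1,0.4]},{"translation":[0.36,0.12,0.45]},{"translation":[0.42,0.14,0.5]},{"translation":[0.5,0.16,0.5]},{"translation":[0.56,0.18,0.5]},{"translation":[0.6,0.2,0.5]}], grip=-1)

```text
validation failed for argument at $.co...
```

send_rows(commands=[{"translation":[0.09,0.1,0]},{"translation":[0.18,0.2,0]},{"translation":[0.27,0.3,0]},{"translation":[0.36,0.4,0]},{"translation":[0.45,0.5,0]},{"translation":[0.54,0.6,0]},{"translation":[0.63,0.7,0]},{"translation":[0.72,0.8,0]},{"translation":[0.81,0.9,0]},{"translation":[0.9,1,0]}])

```text
validation failed for argument at $.co...
```

send_rows(commands=[{"translation":[0.09,0.1,0]},{"translation":[0.18,0.2,0]},{"translation":[0.27,0.3,0]},{"translation":[0.36,0.4,0]},{"translation":[0.45,0.5,0]},{"translation":[0.54,0.6,0]},{"translation":[0.63,0.7,0]},{"translation":[0.72,0.8,0]},{"translation":[0.81,0.9,0]},{"translation":[0.9,1,0]}])

```text
validation failed for argument at $.co...
```

send_rows(commands=[{"translation":[0.04,0.1,0]},{"translation":[0.08,0.2,0]},{"translation":[0.12,0.3,0]},{"translation":[0.16,0.4,0]},{"translation":[0.2,0.5,0]},{"translation":[0.24,0.6,0]},{"translation":[0.28,0.7,0]},{"translation":[0.32,0.8,0]},{"translation":[0.36,0.9,0]},{"translation":[0.4,1,0]}])

```text
validation failed for argument at $.co...
```

send_rows(commands=[{"translation":[0.06,0.02,0.08],"twist":[0,0,0]},{"translation":[0.12,0.04,0.16],"twist":[0,0,0]},{"translation":[0.18,0.06,0.24],"twist":[0,0,0]},{"translation":[0.24,0.08,0.32],"twist":[0,0,0]},{"translation":[0.3,0.1,0.4],"twist":[0,0,0]},{"translation":[0.36,0.12,0.45],"twist":[0,0,0]},{"translation":[0.42,0.14,0.5],"twist":[0,0,0]},{"translation":[0.5,0.16,0.5],"twist":[0,0,0]},{"translation":[0.56,0.18,0.5],"twist":[0,0,0]},{"translation":[0.6,0.2,0.5],"twist":[0,0,0]}], grip=-1)

```text
t: 1.1
ee_pos: [204.8, -587.8, 454.3]
orientation: [-3.12, -0.365, 0.0]
ft_force: [-0.3, -0.1, -0.0]
width: 87.5
```

send_rows(commands=[{"translation":[0.09,0.1,0],"twist":[0,0,0]},{"translation":[0.18,0.2,0],"twist":[0,0,0]},{"translation":[0.27,0.3,0],"twist":[0,0,0]},{"translation":[0.36,0.4,0],"twist":[0,0,0]},{"translation":[0.45,0.5,0],"twist":[0,0,0]},{"translation":[0.54,0.6,0],"twist":[0,0,0]},{"translation":[0.63,0.7,0],"twist":[0,0,0]},{"translation":[0.72,0.8,0],"twist":[0,0,0]},{"translation":[0.81,0.9,0],"twist":[0,0,0]},{"translation":[0.9,1,0],"twist":[0,0,0]}])

```text
t: 2.1
ee_pos: [294.9, -487.3, 454.7]
orientation: [3.12, 0.365, 0.0]
ft_force: [0.4, 0.1, 0.4]
width: 88.0
```

send_rows(commands=[{"translation":[0.09,0.1,0],"twist":[0,0,0]},{"translation":[0.18,0.2,0],"twist":[0,0,0]},{"translation":[0.27,0.3,0],"twist":[0,0,0]},{"translation":[0.36,0.4,0],"twist":[0,0,0]},{"translation":[0.45,0.5,0],"twist":[0,0,0]},{"translation":[0.54,0.6,0],"twist":[0,0,0]},{"translation":[0.63,0.7,0],"twist":[0,0,0]},{"translation":[0.72,0.8,0],"twist":[0,0,0]},{"translation":[0.81,0.9,0],"twist":[0,0,0]},{"translation":[0.9,1,0],"twist":[0,0,0]}])

```text
t: 3.1
ee_pos: [384.9, -387.3, 454.7]
orientation: [3.12, 0.365, 0.0]
ft_force: [0.5, 0.4, 0.1]
width: 88.0
```

send_rows(commands=[{"translation":[0.04,0.1,0],"twist":[0,0,0]},{"translation":[0.08,0.2,0],"twist":[0,0,0]},{"translation":[0.12,0.3,0],"twist":[0,0,0]},{"translation":[0.16,0.4,0],"twist":[0,0,0]},{"translation":[0.2,0.5,0],"twist":[0,0,0]},{"translation":[0.24,0.6,0],"twist":[0,0,0]},{"translation":[0.28,0.7,0],"twist":[0,0,0]},{"translation":[0.32,0.8,0],"twist":[0,0,0]},{"translation":[0.36,0.9,0],"twist":[0,0,0]},{"translation":[0.4,1,0],"twist":[0,0,0]}])

```text
t: 4.1
ee_pos: [424.5, -287.3, 454.7]
orientation: [3.12, 0.365, 0.0]
ft_force: [-0.8, 0.5, 0.5]
width: 88.1
```

```bash
python3 -c "
from h import *
d=grab('wrist','w1');print(ctrl.get_obs()['ee_pos'],d['intrinsics'],np.round(d['cam_to_world'],3))"
```

```text
[ 424.80971912 -286.30718506  454.61933528] [[309.70691629   0.         324.90682134]
 [  0.         309.70691629 198.92187596]
 [  0.           0.           1.        ]] [[ 2.30000e-01 -9.32000e-01 -2.80000e-01  5.01061e+02]
 [-9.73000e-01 -2.20000e-01 -6.50000e-02 -2.68751e+02]
 [-1.00000e-03  2.87000e-01 -9.58000e-01  4.34491e+02]
 [ 0.00000e+00  0.00000e+00  0.00000e+00  1.00000e+00]]
```

send_rows(commands=[{"translation":[0.01,0.1,0],"twist":[0,0,0]},{"translation":[0.02,0.2,0],"twist":[0,0,0]},{"translation":[0.03,0.3,0],"twist":[0,0,0]},{"translation":[0.04,0.4,0],"twist":[0,0,0]},{"translation":[0.05,0.5,0],"twist":[0,0,0]},{"translation":[0.06,0.6,0],"twist":[0,0,0]},{"translation":[0.07,0.7,0],"twist":[0,0,0]},{"translation":[0.08,0.8,0],"twist":[0,0,0]},{"translation":[0.09,0.9,0],"twist":[0,0,0]},{"translation":[0.1,1,0],"twist":[0,0,0]}])

```text
t: 5.15
ee_pos: [434.3, -187.3, 454.7]
orientation: [3.12, 0.365, 0.0]
ft_force: [0.2, 0.4, 0.9]
width: 87.7
```

send_rows(commands=[{"translation":[0.01,0.1,0],"twist":[0,0,0]},{"translation":[0.02,0.2,0],"twist":[0,0,0]},{"translation":[0.03,0.3,0],"twist":[0,0,0]},{"translation":[0.04,0.4,0],"twist":[0,0,0]},{"translation":[0.05,0.5,0],"twist":[0,0,0]},{"translation":[0.06,0.6,0],"twist":[0,0,0]},{"translation":[0.07,0.7,0],"twist":[0,0,0]},{"translation":[0.08,0.8,0],"twist":[0,0,0]},{"translation":[0.09,0.9,0],"twist":[0,0,0]},{"translation":[0.1,1,0],"twist":[0,0,0]}])

```text
t: 6.15
ee_pos: [444.3, -87.3, 454.7]
orientation: [-3.12, -0.365, -0.0]
ft_force: [-0.3, 0.3, 0.7]
width: 87.8
```

send_rows(commands=[{"translation":[0.01,0.1,0],"twist":[0,0,0]},{"translation":[0.02,0.2,0],"twist":[0,0,0]},{"translation":[0.03,0.3,0],"twist":[0,0,0]},{"translation":[0.04,0.4,0],"twist":[0,0,0]},{"translation":[0.05,0.5,0],"twist":[0,0,0]},{"translation":[0.06,0.6,0],"twist":[0,0,0]},{"translation":[0.07,0.7,0],"twist":[0,0,0]},{"translation":[0.08,0.8,0],"twist":[0,0,0]},{"translation":[0.09,0.9,0],"twist":[0,0,0]},{"translation":[0.1,1,0],"twist":[0,0,0]}])

```text
t: 7.15
ee_pos: [454.3, 12.7, 454.7]
orientation: [-3.12, -0.365, -0.0]
ft_force: [0.0, -0.6, -0.0]
width: 88.1
```

send_rows(commands=[{"translation":[0.01,0.1,0],"twist":[0,0,0]},{"translation":[0.02,0.2,0],"twist":[0,0,0]},{"translation":[0.03,0.3,0],"twist":[0,0,0]},{"translation":[0.04,0.4,0],"twist":[0,0,0]},{"translation":[0.05,0.5,0],"twist":[0,0,0]},{"translation":[0.06,0.6,0],"twist":[0,0,0]},{"translation":[0.07,0.7,0],"twist":[0,0,0]},{"translation":[0.08,0.8,0],"twist":[0,0,0]},{"translation":[0.09,0.9,0],"twist":[0,0,0]},{"translation":[0.1,1,0],"twist":[0,0,0]}])

```text
t: 8.15
ee_pos: [464.3, 112.7, 454.7]
orientation: [-3.12, -0.365, 0.0]
ft_force: [0.7, 0.5, -0.3]
width: 88.2
```

```bash
python3 -c "
from h import *
d=grab('wrist','w2');print(ctrl.get_obs()['ee_pos'],d['intrinsics'],np.round(d['cam_to_world'],3))"
```

```text
[464.47881654 113.57169101 454.73814098] [[309.70691629   0.         324.90682134]
 [  0.         309.70691629 198.92187596]
 [  0.           0.           1.        ]] [[ 2.30000e-01 -9.32000e-01 -2.80000e-01  5.40814e+02]
 [-9.73000e-01 -2.20000e-01 -6.50000e-02  1.31253e+02]
 [-1.00000e-03  2.87000e-01 -9.58000e-01  4.34476e+02]
 [ 0.00000e+00  0.00000e+00  0.00000e+00  1.00000e+00]]
```

View pics/w1.png

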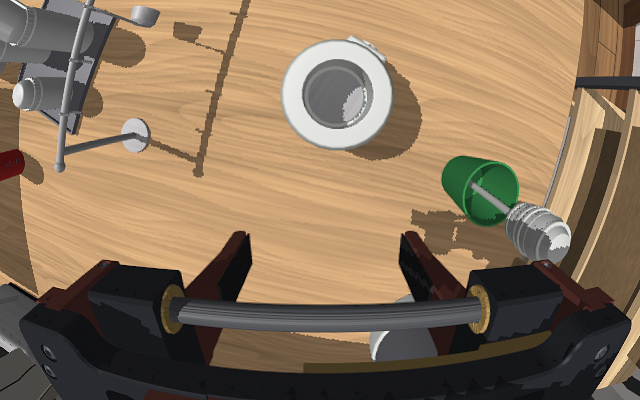

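View pics/w2.png

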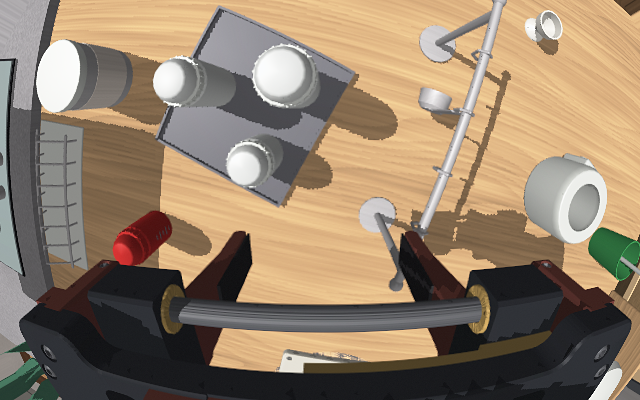

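w1 shows the warmer rim ring centred near (337,94). w2 shows the short bottle with its cap at about (245,168) and its collar at about (252,163).

```bash
python3 - <<'E'
from h import *
w1=load('w1');w2=load('w2')
def ring(pts,d,z):
    P=np.array([onz(d,u,v,z,True)[:2] for u,v in pts]);A=np.c_[2*P,np.ones(len(P))]
    s=np.linalg.lstsq(A,(P**2).sum(1),rcond=None)[0];r=np.sqrt(s[2]+s[0]**2+s[1]**2)
    return s[:2].round(1),'d',round(2*r,1),'res',np.abs(np.hypot(*(P-s[:2]).T)-r).max().round(1)
g=w1['img'].astype(int).min(2)
m=(g>195).astype(np.uint8);m[:, :275]=0;m[:,400:]=0;m[:30]=0;m[155:]=0
cs,h=cv2.findContours(m,cv2.RETR_CCOMP,cv2.CHAIN_APPROX_NONE)
i=max(range(len(cs)),key=lambda k:cv2.contourArea(cs[k]))
o=cv2.convexHull(cs[i])[:,0];print('outer',ring(o,w1,100))
k=[j for j in range(len(cs)) if h[0][j][3]==i];k=max(k,key=lambda j:cv2.contourArea(cs[j]))
print('inner',ring(cv2.convexHull(cs[k])[:,0],w1,100))
# short bottle: cap by bright blob
for p,z in[((249,163),110),((245,167),118),((252,162),95)]: print(p,z,onz(w2,*p,z,True).round(1))
c=cv2.resize(w2['img'][120:220,200:320],None,fx=6,fy=6,interpolation=cv2.INTER_CUBIC)
cv2.imwrite('pics/c2.png',c[:,:,::-1])
E
```

```text
outer (array([ 520. , -276.9]), 'd', np.float64(115.6), 'res', np.float64(0.4))
inner (array([ 520.1, -277.5]), 'd', np.float64(78.7), 'res', np.float64(0.5))
(249, 163) 110 [466.6 198.5 110. ]
(245, 167) 118 [463.2 200.4 118. ]
(252, 162) 95 [465.  198.4  95. ]
```

View pics/c2.png

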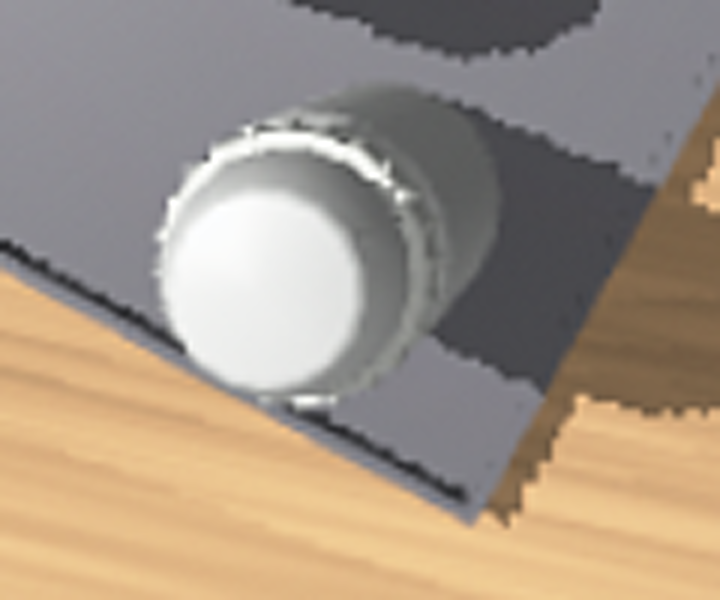

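send_rows(commands=[{"translation":[0,0.09,0],"twist":[0,0,0]},{"translation":[0,0.18,0],"twist":[0,0,0]},{"translation":[-0.01,0.27,0],"twist":[0,0,0]},{"translation":[-0.01,0.36,-0.08],"twist":[0,0,0]},{"translation":[-0.01,0.45,-0.16],"twist":[0,0,0]},{"translation":[-0.02,0.54,-0.24],"twist":[0,0,0]},{"translation":[-0.02,0.63,-0.32],"twist":[0,0,0]},{"translation":[-0.02,0.72,-0.4],"twist":[0,0,0]},{"translation":[-0.02,0.81,-0.48],"twist":[0,0,0]},{"translation":[-0.02,0.87,-0.55],"twist":[0,0,0]}])

```text
t: 9.2
ee_pos: [462.2, 199.7, 398.8]
orientation: [3.12, 0.365, -0.001]
ft_force: [0.1, 0.1, -1.1]
width: 87.7
```

send_rows(commands=[{"translation":[0,0,-0.09],"twist":[0,0,0]},{"translation":[0,0,-0.18],"twist":[0,0,0]},{"translation":[0,0,-0.27],"twist":[0,0,0]},{"translation":[0,0,-0.36],"twist":[0,0,0]},{"translation":[0,0,-0.45],"twist":[0,0,0]},{"translation":[0,0,-0.54],"twist":[0,0,0]},{"translation":[0,0,-0.63],"twist":[0,0,0]},{"translation":[0,0,-0.7],"twist":[0,0,0]},{"translation":[0,0,-0.77],"twist":[0,0,0]},{"translation":[0,0,-0.8],"twist":[0,0,0]}])

```text
t: 10.2
ee_pos: [462.1, 198.8, 318.9]
orientation: [3.12, 0.365, -0.001]
ft_force: [-0.5, 0.2, 0.2]
width: 87.7
```

```bash
python3 - <<'E'
from h import *
d=grab('wrist','w3');o=ctrl.get_obs();print(o['ee_pos'])
im=d['img'][:,:,::-1].copy()
T=np.array(d['cam_to_world']);K=d['intrinsics']
def pf(p):
    c=T[:3,:3].T@(np.array(p,float)-T[:3,3]);r=np.arctan2(np.hypot(c[0],c[1]),c[2]);s=np.hypot(c[0],c[1])
    return K[0][2]+K[0][0]*r*c[0]/s,K[1][2]+K[0][0]*r*c[1]/s
u=pf([462,200,122]);print(u);cv2.drawMarker(im,tuple(int(round(x)) for x in u),(0,0,255),0,12)
cv2.imwrite('pics/w3m.png',im)
E
```

```text
[462.03648565 198.80109744 318.7944045 ]
(np.float64(323.9980692821758), np.float64(237.92086509460466))
```

View pics/w3m.png

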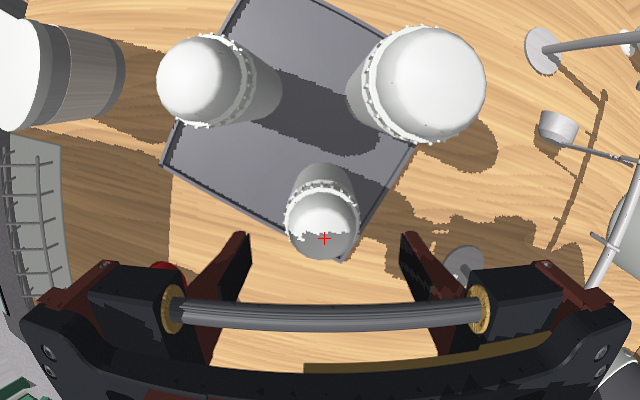

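The cap is centred between the fingers at about (322,240), with the prediction at (324,238). I'll lower and grip.

send_rows(commands=[{"translation":[0,0.01,-0.1],"twist":[0,0,0]},{"translation":[0,0.01,-0.2],"twist":[0,0,0]},{"translation":[0,0.01,-0.3],"twist":[0,0,0]},{"translation":[0,0.01,-0.4],"twist":[0,0,0]},{"translation":[0,0.01,-0.5],"twist":[0,0,0]},{"translation":[0,0.01,-0.6],"twist":[0,0,0]},{"translation":[0,0.01,-0.7],"twist":[0,0,0]},{"translation":[0,0.01,-0.77],"twist":[0,0,0]},{"translation":[0,0.01,-0.83],"twist":[0,0,0]},{"translation":[0,0.01,-0.85],"twist":[0,0,0]}])

```text
t: 11.25
ee_pos: [462.1, 199.8, 234.0]
orientation: [3.12, 0.365, -0.001]
ft_force: [0.6, -0.9, -0.3]
width: 87.7
```

send_rows(commands=[{"translation":[0,0,0],"twist":[0,0,0]},{"translation":[0,0,0],"twist":[0,0,0]},{"translation":[0,0,0],"twist":[0,0,0]},{"translation":[0,0,0],"twist":[0,0,0]},{"translation":[0,0,0],"twist":[0,0,0]},{"translation":[0,0,0],"twist":[0,0,0]},{"translation":[0,0,0],"twist":[0,0,0]},{"translation":[0,0,0],"twist":[0,0,0]},{"translation":[0,0,0],"twist":[0,0,0]},{"translation":[0,0,0],"twist":[0,0,0]}], grip=1)

```text
t: 12.25
ee_pos: [462.4, 200.0, 235.0]
orientation: [-3.12, -0.365, -0.001]
ft_force: [-1.9, 0.5, 5.9]
width: 55.3
```

send_rows(commands=[{"translation":[0,0,0.05],"twist":[0,0,0]},{"translation":[0,0,0.1],"twist":[0,0,0]},{"translation":[0,0,0.2],"twist":[0,0,0]},{"translation":[0,0,0.3],"twist":[0,0,0]},{"translation":[0,0,0.42],"twist":[0,0,0]},{"translation":[0,0,0.54],"twist":[0,0,0]},{"translation":[0,0,0.66],"twist":[0,0,0]},{"translation":[0,0,0.78],"twist":[0,0,0]},{"translation":[0,0,0.9],"twist":[0,0,0]},{"translation":[0,0,1],"twist":[0,0,0]}])

```text
t: 13.25
ee_pos: [462.3, 199.9, 335.9]
orientation: [-3.12, -0.365, -0.001]
ft_force: [0.6, 0.3, -1.5]
width: 54.9
```

send_rows(commands=[{"translation":[0,0,0.1],"twist":[0,0,0]},{"translation":[0,0,0.2],"twist":[0,0,0]},{"translation":[0,0,0.3],"twist":[0,0,0]},{"translation":[0,0,0.4],"twist":[0,0,0]},{"translation":[0,0,0.5],"twist":[0,0,0]},{"translation":[0,0,0.6],"twist":[0,0,0]},{"translation":[0,0,0.7],"twist":[0,0,0]},{"translation":[0,0,0.8],"twist":[0,0,0]},{"translation":[0,0,0.9],"twist":[0,0,0]},{"translation":[0,0,1],"twist":[0,0,0]}])

```text
t: 14.25
ee_pos: [462.2, 199.9, 435.5]
orientation: [3.12, 0.365, 0.0]
ft_force: [0.3, -0.1, -2.2]
width: 55.5
```

send_rows(commands=[{"translation":[0,0,0.08],"twist":[0,0,0]},{"translation":[0,0,0.14],"twist":[0,0,0]},{"translation":[0,0,0.2],"twist":[0,0,0]},{"translation":[0,0,0.25],"twist":[0,0,0]},{"translation":[0,-0.04,0.3],"twist":[0,0,0]},{"translation":[0,-0.1,0.3],"twist":[0,0,0]},{"translation":[0,-0.18,0.3],"twist":[0,0,0]},{"translation":[0,-0.27,0.3],"twist":[0,0,0]},{"translation":[0,-0.37,0.3],"twist":[0,0,0]},{"translation":[0,-0.47,0.3],"twist":[0,0,0]}])

```text
t: 15.25
ee_pos: [462.1, 151.8, 464.5]
orientation: [3.12, 0.364, -0.001]
ft_force: [-0.5, -0.0, -1.3]
width: 55.4
```

```bash
python3 - <<'E'
from h import *
d=grab('wrist','w4');s=grab('scene','s4');o=ctrl.get_obs();print(o['ee_pos'],o['ft_force'],o['width'])
A=s['img'][60:260,240:460];A=cv2.resize(A,None,fx=1.6,fy=1.6)
B=d['img'][100:,120:520];A=cv2.copyMakeBorder(A,0,max(0,B.shape[0]-A.shape[0]),0,0,0)[:max(B.shape[0],A.shape[0])]
B=cv2.copyMakeBorder(B,0,A.shape[0]-B.shape[0],0,0,0)
cv2.imwrite('pics/c4.png',np.hstack([A,B])[:,:,::-1])
E
```

```text
[462.1505034  151.57169462 464.55721492] [-0.28319571 -0.27682898 -2.04238456] 55.23140428625832
```

View pics/c4.png

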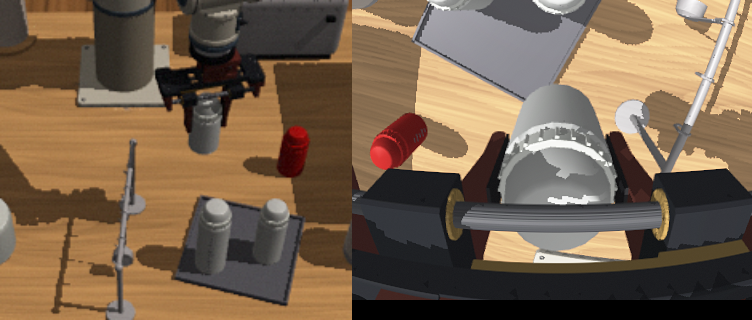

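Held upright, neighbours undisturbed, with underside at about 234 mm. The rail's highest point is 179 mm. I'll carry it across.

send_rows(commands=[{"translation":[0.01,-0.1,0],"twist":[0,0,0]},{"translation":[0.02,-0.2,0],"twist":[0,0,0]},{"translation":[0.03,-0.3,0],"twist":[0,0,0]},{"translation":[0.04,-0.4,0],"twist":[0,0,0]},{"translation":[0.06,-0.5,0],"twist":[0,0,0]},{"translation":[0.07,-0.6,0],"twist":[0,0,0]},{"translation":[0.08,-0.7,0],"twist":[0,0,0]},{"translation":[0.1,-0.8,0],"twist":[0,0,0]},{"translation":[0.11,-0.9,0],"twist":[0,0,0]},{"translation":[0.12,-1,0],"twist":[0,0,0]}])

```text
t: 16.35
ee_pos: [474.3, 52.0, 464.7]
orientation: [3.12, 0.365, 0.0]
ft_force: [0.1, -1.1, -1.8]
width: 55.3
```

send_rows(commands=[{"translation":[0.01,-0.1,0],"twist":[0,0,0]},{"translation":[0.02,-0.2,0],"twist":[0,0,0]},{"translation":[0.03,-0.3,0],"twist":[0,0,0]},{"translation":[0.04,-0.4,0],"twist":[0,0,0]},{"translation":[0.06,-0.5,0],"twist":[0,0,0]},{"translation":[0.07,-0.6,0],"twist":[0,0,0]},{"translation":[0.08,-0.7,0],"twist":[0,0,0]},{"translation":[0.1,-0.8,0],"twist":[0,0,0]},{"translation":[0.11,-0.9,0],"twist":[0,0,0]},{"translation":[0.12,-1,0],"twist":[0,0,0]}])

```text
t: 17.35
ee_pos: [486.3, -48.0, 464.6]
orientation: [-3.12, -0.365, 0.0]
ft_force: [-1.1, 0.2, -1.5]
width: 55.1
```

send_rows(commands=[{"translation":[0.01,-0.1,0],"twist":[0,0,0]},{"translation":[0.02,-0.2,0],"twist":[0,0,0]},{"translation":[0.03,-0.3,0],"twist":[0,0,0]},{"translation":[0.04,-0.4,0],"twist":[0,0,0]},{"translation":[0.06,-0.5,0],"twist":[0,0,0]},{"translation":[0.07,-0.6,0],"twist":[0,0,0]},{"translation":[0.08,-0.7,0],"twist":[0,0,0]},{"translation":[0.1,-0.8,0],"twist":[0,0,0]},{"translation":[0.11,-0.9,0],"twist":[0,0,0]},{"translation":[0.12,-1,0],"twist":[0,0,0]}])

```text
t: 18.35
ee_pos: [498.3, -148.0, 464.7]
orientation: [-3.12, -0.365, -0.0]
ft_force: [-0.2, -0.0, -0.9]
width: 55.5
```

send_rows(commands=[{"translation":[0.01,-0.1,0],"twist":[0,0,0]},{"translation":[0.03,-0.2,0],"twist":[0,0,0]},{"translation":[0.04,-0.3,0],"twist":[0,0,0]},{"translation":[0.06,-0.4,0],"twist":[0,0,0]},{"translation":[0.07,-0.5,0],"twist":[0,0,0]},{"translation":[0.08,-0.6,0],"twist":[0,0,0]},{"translation":[0.1,-0.7,0],"twist":[0,0,0]},{"translation":[0.11,-0.8,0],"twist":[0,0,0]},{"translation":[0.13,-0.9,0],"twist":[0,0,0]},{"translation":[0.14,-1,0],"twist":[0,0,0]}])

```text
t: 19.35
ee_pos: [512.4, -248.0, 464.6]
orientation: [-3.12, -0.365, -0.0]
ft_force: [0.4, 0.1, -1.6]
width: 55.7
```

send_rows(commands=[{"translation":[0.01,-0.06,0],"twist":[0,0,0]},{"translation":[0.03,-0.12,-0.05],"twist":[0,0,0]},{"translation":[0.05,-0.18,-0.1],"twist":[0,0,0]},{"translation":[0.06,-0.24,-0.2],"twist":[0,0,0]},{"translation":[0.07,-0.29,-0.3],"twist":[0,0,0]},{"translation":[0.07,-0.29,-0.4],"twist":[0,0,0]},{"translation":[0.07,-0.29,-0.5],"twist":[0,0,0]},{"translation":[0.07,-0.29,-0.6],"twist":[0,0,0]},{"translation":[0.07,-0.29,-0.7],"twist":[0,0,0]},{"translation":[0.07,-0.29,-0.75],"twist":[0,0,0]}])

```text
t: 20.35
ee_pos: [519.0, -275.8, 388.4]
orientation: [-3.119, -0.365, 0.002]
ft_force: [-0.5, -0.1, -1.6]
width: 55.7
```

```bash
python3 - <<'E'
from h import *
d=grab('wrist','w5');s=grab('scene','s5');t=grab('top','t5');o=ctrl.get_obs();print(o['ee_pos'],o['ft_force'],o['width'])
A=cv2.resize(s['img'][90:250,170:300],None,fx=3.2,fy=3.2,interpolation=cv2.INTER_CUBIC)
B=cv2.resize(d['img'][60:300,220:430],None,fx=1.8,fy=2.1333,interpolation=cv2.INTER_CUBIC)
B=cv2.resize(d['img'][60:300,220:430],(378,512))
cv2.imwrite('pics/c5.png',np.hstack([A[:512],B])[:,:,::-1])
E
```

```text
[ 519.24551966 -276.02238482  389.4088985 ] [ 0.15037108  0.2957307  -2.25957832] 55.72943524491487
```

View pics/c5.png

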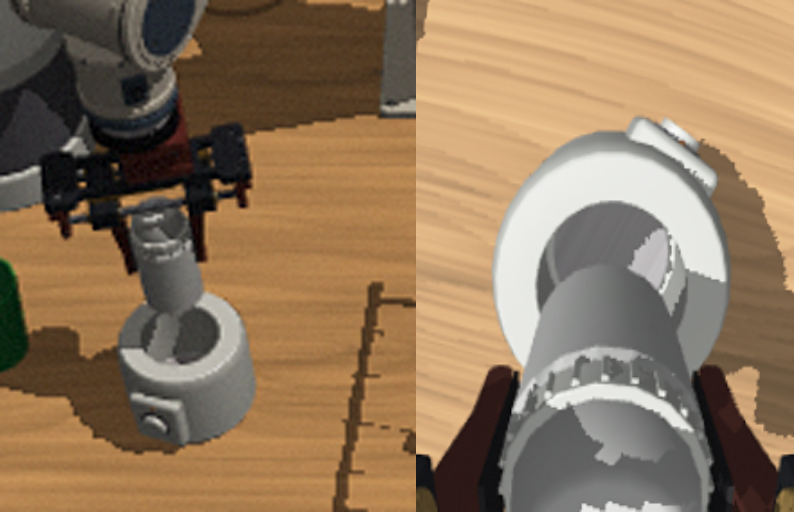

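```bash
python3 - <<'E'
from h import *
s=load('s5')
f=lambda p:((proj(s,p)-[170,90]+.5)*3.2-.5).round(0)
for z in(159,180,200,220,237,253): print(z,'bottle axis',f([519,-276.5,z]),'L',f([519,-304.5,z]),'R',f([519,-248.5,z]))
print('bottom front',f([547,-276.5,159]))
for a in(0,90,180,270):print('rim64',f([520+64*np.cos(np.radians(a)),-277+64*np.sin(np.radians(a)),100]),'well36',f([520+36*np.cos(np.radians(a)),-277+36*np.sin(np.radians(a)),100]))
w=load('w5');T=np.array(w['cam_to_world']);K=w['intrinsics']
def pf(p):
    c=T[:3,:3].T@(np.array(p,float)-T[:3,3]);h=np.hypot(c[0],c[1]);r=np.arctan2(h,c[2])
    return np.array([(K[0][2]+K[0][0]*r*c[0]/h-220)*1.8+416,(K[1][2]+K[0][0]*r*c[1]/h-60)*512/240]).round(0)
# silhouette of predicted bottom circle and rim in wrist crop
for n,x,y,z,r in[('bottom',519,-276.5,159,28),('well',520,-277,100,36),('rim',520,-277,100,64),('collar',519,-276.5,241,26.5)]:
    P=np.array([pf([x+r*np.cos(t),y+r*np.sin(t),z]) for t in np.linspace(0,6.28,73)])
    print(n,'u',P[:,0].min(),P[:,0].max(),'v',P[:,1].min(),P[:,1].max())
# fresh warmer fit from unobstructed rim in wrist: rough
E
```

```text
159 bottle axis [172. 293.] L [142. 293.] R [202. 293.]
180 bottle axis [169. 279.] L [139. 279.] R [198. 279.]
200 bottle axis [165. 264.] L [135. 264.] R [196. 264.]
220 bottle axis [162. 249.] L [131. 249.] R [192. 249.]
237 bottle axis [159. 237.] L [128. 237.] R [190. 237.]
253 bottle axis [156. 225.] L [125. 225.] R [187. 225.]
bottom front [168. 316.]
rim64 [172. 386.] well36 [176. 363.]
rim64 [246. 334.] well36 [217. 334.]
rim64 [188. 285.] well36 [185. 306.]
rim64 [115. 334.] well36 [143. 334.]
bottom u 539.0 678.0 v 261.0 415.0
well u 538.0 681.0 v 206.0 369.0
rim u 484.0 735.0 v 138.0 425.0
collar u 511.0 709.0 v 361.0 560.0
```

Predicted and observed silhouettes agree to about 1 px, and the bottle and warmer share the same small offset. The bottle needs about 1 mm more in +x. Now the final descent.

send_rows(commands=[{"translation":[0.01,-0.01,-0.05],"twist":[0,0,0]},{"translation":[0.01,-0.01,-0.12],"twist":[0,0,0]},{"translation":[0.01,-0.01,-0.19],"twist":[0,0,0]},{"translation":[0.01,-0.01,-0.26],"twist":[0,0,0]},{"translation":[0.01,-0.01,-0.33],"twist":[0,0,0]},{"translation":[0.01,-0.01,-0.39],"twist":[0,0,0]},{"translation":[0.01,-0.01,-0.43],"twist":[0,0,0]},{"translation":[0.01,-0.01,-0.46],"twist":[0,0,0]},{"translation":[0.01,-0.01,-0.48],"twist":[0,0,0]},{"translation":[0.01,-0.01,-0.48],"twist":[0,0,0]}])

```text
t: 21.5
ee_pos: [520.2, -277.1, 341.5]
orientation: [-3.12, -0.365, 0.0]
ft_force: [-0.5, 0.4, -1.3]
width: 55.5
```

```bash
python3 - <<'E'
from h import *
d=grab('wrist','w6');s=grab('scene','s6');o=ctrl.get_obs();p=o['ee_pos'];print(p,o['orientation'],o['ft_force'],o['width'])
A=cv2.resize(s['img'][120:248,170:270],(400,512),interpolation=cv2.INTER_CUBIC)[:,:,::-1].copy()
B=cv2.resize(d['img'][60:300,220:430],(378,512),interpolation=cv2.INTER_CUBIC)[:,:,::-1].copy()
T=np.array(d['cam_to_world']);K=d['intrinsics']
def pf(q):
    c=T[:3,:3].T@(np.array(q,float)-T[:3,3]);h=np.hypot(c[0],c[1]);r=np.arctan2(h,c[2])
    return ((K[0][2]+K[0][0]*r*c[0]/h-220)*1.8,(K[1][2]+K[0][0]*r*c[1]/h-60)*512/240)
def ps(q): return (proj(s,q)-[170,120])*4
for im,f in((A,ps),(B,pf)):
  for x,y,z,r,col in((520,-277,100,36,(255,0,0)),(520,-277,110,28,(0,0,255))):
    P=np.array([f([x+r*np.cos(t),y+r*np.sin(t),z]) for t in np.linspace(0,6.28,60)])
    cv2.polylines(im,[np.int32(P.round())],True,col,1)
cv2.imwrite('pics/c6.png',np.hstack([A,B]))
E
```

```text
[ 520.2679655  -277.16518289  341.84724001] [3.12012856e+00 3.64880299e-01 3.49752085e-04] [-0.09974826 -1.08443419 -1.92701444] 55.17700766020105
```

View pics/c6.png

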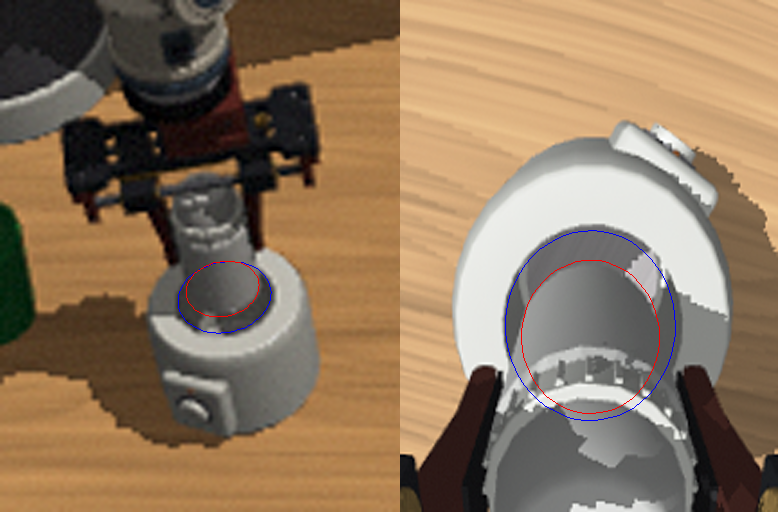

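The overlay agrees: well 178–273 px vs 178–271 predicted, bottle underside on its predicted circle, all within about 1 mm. I'm handing it in.

```bash
python3 -c "
from h import *
o=ctrl.get_obs();print(o['t'],abs(o['qvel']).max(),o['ft_force'],o['width']);print(ctrl.close_job())"
```

```text
21.6 0.003438388453220812 [-0.09974826 -1.08443419 -1.92701444] 55.17700766020105
the job is handed in; nothing more can be done
None
```

The short bottle is being held upright and still over the warmer's well, and the job is handed in at 21.6 s. I took it off the tray at the fixed half-force grip, which is 30 N. It crossed the hook rail with about 55 mm to spare.

- **Centring:** in the last scene and wrist pictures the bottle and the well lined up to within about 1 mm.
- **Height:** the underside should be about 10–11 mm above the rim. I worked that out from the tool height at the grasp rather than measuring it directly.
- **Hold:** the opening was 55.2 mm on the 56 mm bottle. The wrist felt only about 2 N, which is just the bottle's weight. The largest joint speed was 0.003 rad/s.
- **Disagreements:** the fixed cameras put the warmer up to 4 mm from where the wrist camera did, so I used the wrist camera's position. The wrist fit of the well opening came out at 79 mm against the stated 72 mm, probably because it picked up the edge of the mouth. Its centre agreed with the outer rim to within 1 mm.
- **Other objects:** no unexpected force showed in the readings after each move. I did not take a final picture of everything else on the shelf.

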